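Vortex the next sample tube

ROBOT

A 6-joint arm with a two-finger parallel gripper is mounted at the origin on the work surface. World frame = base frame: x ahead of the robot, y to its left, z up, the work surface at z = 0. Lengths are in m, angles in degrees, forces in N, time in s.
With the tool pointing down it reaches from about 0.4 to 0.825 m from the base axis. Payload 7 kg.
Tool frame: the origin (TCP) lies on the centre line of the jaws, within the pads' length; the fingertips stand r.tip_reach ahead of it and the grasp point (between the pads) is the TCP (r.tip_reach is the distance from the TCP to the fingertips, in m); z points along the fingers, y is the line along which they close (so a half turn about z gives the same grasp; the last joint's range is limited). The gripper opens to 88 mm and grips with 3 to 60 N. Pads are 19 mm wide; open, the fingers measure 130 mm over their backs; the gripper's body (78 mm by 193 mm) begins 47 mm behind the grasp point.
Start: joints at [83.486, 20.546, 0.682, 0, -70.136, -16.507], TCP at [0.264, 0.621, 0.246] pointing down, gripper open.
Joint ranges: [-176.03, 176.03], [-82.01, 121.73], [-58.28, 71.71], [-173.87, 95.51], [-174.79, -0.11], [-173.66, 173.66]. Speed limits (degrees/s): [136.94, 136.94, 172.46, 180, 180, 180].

INTERFACE

Orientations are given as [roll, pitch, yaw] about the fixed x, y, z axes, in that order (R = Rz(yaw) Ry(pitch) Rx(roll)).
In Python, from plant import sensors, cams, r gives the robot as it stands.
- The arm moves only by the tool drive_tool, never from a script. Its argument "rows" is a list of rows, each an object of numbers: "fingers": the gripper's target within -1 to 1 (fully open at 1, half-way at 0, shut at -1); "x", "y", "z": the shift along the tool's x, y, z in m; "spin": the turn about the tool's z in rad. A call has 1 to 10 rows; each row is the pose to reach, as a shift and turn from the pose commanded when the call began, along the tool's axes at that moment; what a row does not reach only later rows make up. A row lasts 1/8 s, in which the tool goes at most 62.5 mm and 10.7 degrees, less where a joint would pass 70% of its speed; a pose out of reach is approached as far as the arm can. A call with a gripper value outside its range is refused whole. The fingers move at their own pace and stop on an object; "newtons" is the grip in N (left out, the last holds). Time passes only in rows, so rows that repeat a pose let the fingers close. It gives the time, the measured TCP pose, the force, the opening and the grip force at its end, in the units of the state.
- sensors.get_state(): the state, without advancing time (a new reading comes with each control period).
- cams.capture(name): name is "scene" or "side" or "wrist"; returns a dict with "pixels" (420x560x3 uint8, red, green, blue), "intrinsics" (3x3 intrinsics, pixels), "eye" and "orientation" of the camera in the world; the wrist camera has in their place "T_tool_cam" (4x4, takes a point from camera to tool coordinates, whose origin is the TCP and whose axes are the flange's). Camera axes: x right, y up, looking along -z (the intrinsics and any distortion apply to the point x, -y, -z); pixel columns grow to the right and rows downward; lengths in m; the calibration is good to about 2 mm. The wrist camera is an equidistant fisheye: a pixel r from the principal point sees the ray r / f radians off the axis. A picture is of the moment at which its call begins: read the wrist's pose just before it. There is no depth.
- r.close_job(): hands the job in; it is judged then, once.
The state is a dict: "time_s": time; "joints": joint angles; "qd": joint speeds; "joint_torque": joint torques, N m; "tcp_pos": TCP position; "eef_rot": TCP orientation; "contact_force": force on the tool from outside, world axes, zero at the start; "moment": the same for the moment, N m; "gripper_width": finger opening in m; "gripper_force": force on a finger pad.
Only numpy, scipy, OpenCV 4.12 (cv2) and the standard library are available. Lean on these libraries where they do the work, as an engineer would, in place of code of your own. Each camera call takes 0.05 s, during which the arm holds its last target. There are 200 camera calls.

TASK

Mix the next sample: of the long capped tubes in the white single-row rack, take the first one counted from the end with the carrying loop (the short tubes are blanks; leave them and the other long tube in place). Set its round end in the rubber cup of the vortex mixer and, holding it upright, press down lightly, just enough that the cup sinks and its touch switch comes on, without leaning on it. Finish while still holding the tube there, and leave everything else on the bench where it is.

Things in the scene. Friction and masses are not known exactly. Their poses are not given: they have to be found in the camera images.
- rack: single-row white test-tube rack, fixed to the bench, 60 mm (its x) by 204 mm (its y), 66 mm tall; five square 17.8 mm holes in a row along its y, 38 mm apart. A flat carrying loop sticks out 34 mm further at its +y end only, level with the top. It may be turned any way round. Origin at the centre of its underside, under the middle hole
- hole1 (a point): centre of the rack's hole number 1 counted from the loop end, on the floor of the hole (8 mm above the bench); axes as the rack's
- hole2 (a point): centre of the rack's hole number 2 counted from the loop end, on the floor of the hole (8 mm above the bench); axes as the rack's
- hole3 (a point): centre of the rack's hole number 3 counted from the loop end, on the floor of the hole (8 mm above the bench); axes as the rack's
- hole4 (a point): centre of the rack's hole number 4 counted from the loop end, on the floor of the hole (8 mm above the bench); axes as the rack's
- hole5 (a point): centre of the rack's hole number 5 counted from the loop end, on the floor of the hole (8 mm above the bench); axes as the rack's
- tube_a: a long sample tube; clear plastic, 16 mm in diameter, round-bottomed, 125 mm tall in all with its black ribbed screw cap (18.4 mm in diameter, the top 21 mm); closed. Origin at the bottom end on the axis, z along the axis towards the cap. Starts upright in one of the rack's holes, bottom 8 mm above the bench, top 133 mm above it. Weighs about 30 g. Its twin is tube_b, and either may be the first
- tube_b: a long sample tube; clear plastic, 16 mm in diameter, round-bottomed, 125 mm tall in all with its black ribbed screw cap (18.4 mm in diameter, the top 21 mm); closed. Origin at the bottom end on the axis, z along the axis towards the cap. Starts upright in one of the rack's holes, bottom 8 mm above the bench, top 133 mm above it. Twin of tube_a
- short_a: a short tube (blank), to be left in the rack; clear plastic, 16 mm in diameter, round-bottomed, 75 mm tall in all with its black ribbed screw cap (18.4 mm in diameter, the top 21 mm); closed. Origin at the bottom end on the axis, z along the axis towards the cap. Starts upright in one of the rack's holes, bottom 8 mm above the bench, top 83 mm above it. 
- short_b: a short tube (blank), to be left in the rack; clear plastic, 16 mm in diameter, round-bottomed, 75 mm tall in all with its black ribbed screw cap (18.4 mm in diameter, the top 21 mm); closed. Origin at the bottom end on the axis, z along the axis towards the cap. Starts upright in one of the rack's holes, bottom 8 mm above the bench, top 83 mm above it. 
- short_c: a short tube (blank), to be left in the rack; clear plastic, 16 mm in diameter, round-bottomed, 75 mm tall in all with its black ribbed screw cap (18.4 mm in diameter, the top 21 mm); closed. Origin at the bottom end on the axis, z along the axis towards the cap. Starts upright in one of the rack's holes, bottom 8 mm above the bench, top 83 mm above it. 
- mixer: vortex mixer, fixed: dark base 160 mm (x) by 130 mm (y), white casing 92 mm tall with a sloped panel (speed dial, rocker) at its -x side; the black rubber cup stands on top of it. Origin at the centre of its underside
- cup_seat (a point): centre of the floor inside the mixer's rubber cup, 22 mm from the mixer's origin along its +x (away from the panel) and 118 mm above the bench when not pressed. The inside is a funnel 16 mm deep, about 26 mm wide at the floor and 37 mm at the rim (134 mm above the bench); a tube's round end rests on the floor. z up; it sinks with the cup
- cup (a joint): how far the cup is pressed down, in m: 0 at rest, 0.006 at its stop. It is sprung: about 1.4 N starts it moving, then 1 N per mm, 7.4 N at the stop; the touch switch is on beyond 0.002 (3.4 N), so about 5 N is a good light press
- vial_a: reagent vial, 25 mm in diameter, 46 mm tall. Bystander: leave it alone. Origin at the centre of its underside
- vial_b: reagent vial, 25 mm in diameter, 46 mm tall. Bystander: leave it alone. Origin at the centre of its underside
- vial_c: reagent vial, 25 mm in diameter, 46 mm tall. Bystander: leave it alone. Origin at the centre of its underside
- marker: marker pen lying down, 140 mm long, 16 mm thick. Bystander: leave it alone. Origin at the centre of its underside
There are look-alikes about, which are no part of the job. Leave any red or turquoise look-alike of the tube_a alone.

How it is judged (in metres and radians):
On the way:
1. the right tube is lifted clear of the rack in the gripper (((((horizontal distance between each of short_a, short_b, short_c and hole1 above 0.02 m and y of tube_b in the frame of hole1 below -0.019 m) or (horizontal distance between each of short_a, short_b, short_c and hole2 above 0.02 m and y of tube_b in the frame of hole2 below -0.019 m) or (horizontal distance between each of short_a, short_b, short_c and hole3 above 0.02 m and y of tube_b in the frame of hole3 below -0.019 m) or (horizontal distance between each of short_a, short_b, short_c and hole4 above 0.02 m and y of tube_b in the frame of hole4 below -0.019 m)) and height (world z) of tube_a above 0.075 m and angle between tube_a's own z axis and vertical below 0.5 rad and contact force between the fingers and tube_a above 1 N) or (((horizontal distance between each of short_a, short_b, short_c and hole1 above 0.02 m and y of tube_a in the frame of hole1 below -0.019 m) or (horizontal distance between each of short_a, short_b, short_c and hole2 above 0.02 m and y of tube_a in the frame of hole2 below -0.019 m) or (horizontal distance between each of short_a, short_b, short_c and hole3 above 0.02 m and y of tube_a in the frame of hole3 below -0.019 m) or (horizontal distance between each of short_a, short_b, short_c and hole4 above 0.02 m and y of tube_a in the frame of hole4 below -0.019 m)) and height (world z) of tube_b above 0.075 m and angle between tube_b's own z axis and vertical below 0.5 rad and contact force between the fingers and tube_b above 1 N))), for 0.1 s.
At the end, for the whole second after the job is handed in: The long tube from nearest the loop is gripped, upright within 9 degrees, its end on the cup's floor within 7 mm of the centre, pressing under 10 N with the cup over 2 mm down; the other tubes stand in their holes (((distance of tube_b from where it was at the start of the episode below 0.02 m and horizontal distance between tube_a and cup_seat below 0.007 m and z of tube_a in the frame of cup_seat below 0.006 m and angle between tube_a's own z axis and vertical below 0.15 rad and contact force between tube_a and mixer between 1.2 and 10 N and contact force between the fingers and tube_a above 1 N and linear speed of tube_a below 0.03 m/s) or (distance of tube_a from where it was at the start of the episode below 0.02 m and horizontal distance between tube_b and cup_seat below 0.007 m and z of tube_b in the frame of cup_seat below 0.006 m and angle between tube_b's own z axis and vertical below 0.15 rad and contact force between tube_b and mixer between 1.2 and 10 N and contact force between the fingers and tube_b above 1 N and linear speed of tube_b below 0.03 m/s)) and value of joint cup above 0.002 m and horizontal distance between each of short_a, short_b, short_c and rack below 0.09 m and height (world z) of each of short_a, short_b, short_c below 0.02 m); the arm keeps its last pose, push and grip.
It fails at once if the mixer's head is pressed hard, over 20 N (contact force between anything else and mixer above 20 N).
It fails at once if both long tubes were moved by more than 25 mm (distance of each of tube_a, tube_b from where it was at the start of the episode above 0.025 m).
It fails at once if a short tube was pulled out or knocked (distance of any of short_a, short_b, short_c from where it was at the start of the episode above 0.025 m).
It fails at once if a bystander was shifted by more than 30 mm or knocked over (distance of any of vial_a, vial_b, vial_c, marker from where it was at the start of the episode above 0.03 m or angle between any of vial_a, vial_b, vial_c's own z axis and vertical above 0.5 rad).
It also fails if it takes over 48 s, if anything falls off the work surface, if the arm or the gripper's body presses on something with over 40 N, if the wrist force passes 120 N, or if a joint passes its speed limit or range.

## Working session

There is one attempt and no reset: what is moved stays moved. The work goes in short steps, Python scripts to look and compute and a tool call to move; the robot and the scene stay as the last step left them, time stands still between calls to the robot, and variables do not carry over. Pictures are saved under pics/ and viewed, at most 10 in all, crops included, and the job is handed in when it is done.

Besides the shell and the picture viewer there is one more tool, called as name(argument=value, ...) on one line, values as JSON. drive_tool: Moves the arm, as the interface text tells. Its arguments: {"type":"object","properties":{"rows":{"type":"array"},"newtons":{"type":"number"}},"required":["rows"]}

```bash
mkdir -p pics; ls
cat > h.py <<'E'
import numpy as np, cv2
from plant import sensors, cams, r
def snap(n,f):
    c=cams.capture(n); cv2.imwrite(f'pics/{f}.png',c['pixels'][:,:,::-1]); np.save(f'pics/{f}.npy',c,allow_pickle=True); return c
def load(f): return np.load(f'pics/{f}.npy',allow_pickle=True).item()
E
python3 - <<'E'
from h import *
np.set_printoptions(precision=4,suppress=True)
for n in ('scene','side'):
    c=snap(n,n+'0'); print(n,{k:v for k,v in c.items() if k!='pixels'})
print(sensors.get_state(), r.tip_reach)
a=load('scene0')['pixels'];b=load('side0')['pixels']
E
```

```text
pics
scene {'intrinsics': array([[517.5697,   0.    , 274.3696],
       [  0.    , 517.5697, 208.7125],
       [  0.    ,   0.    ,   1.    ]]), 'eye': array([1.3204, 0.3557, 0.6396]), 'orientation': array([ 56.5717,  -0.2499, 115.5029])}
side {'intrinsics': array([[457.7834,   0.    , 277.6026],
       [  0.    , 457.7834, 202.0298],
       [  0.    ,   0.    ,   1.    ]]), 'eye': array([0.3133, 0.5553, 0.644 ]), 'orientation': array([  49.0075,    0.0975, -154.2245])}
{'time_s': 0.1, 'joints': array([ 83.4856,  20.5876,   0.6378,  -0.0181, -70.1347, -16.5065]), 'qd': array([-0.0099, -0.0385,  0.1495,  0.0438, -0.071 , -0.0066]), 'joint_torque': array([ -0.0017, -58.4162,  29.3753,   7.0155,   0.0102,  -0.    ]), 'tcp_pos': array([0.2638, 0.6209, 0.2447]), 'eef_rot': array([179.9141,  -0.0077, -23.027 ]), 'contact_force': array([-0.2859, -0.2097, -0.7267]), 'moment': array([-0.039 ,  0.0173, -0.0152]), 'gripper_force': 0.0, 'gripper_width': 0.08762847457515106} 0.019
```

View pics/scene0.png

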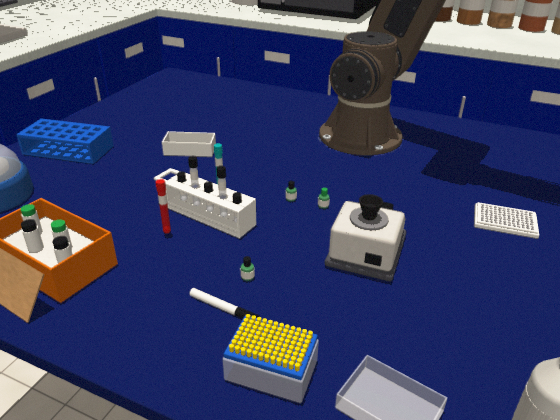

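View pics/side0.png

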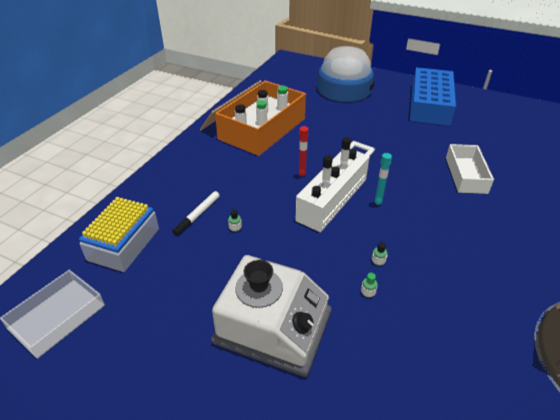

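```bash
cat >> h.py <<'E'
from scipy.spatial.transform import Rotation as Ro
def ray(c,u,v):
    K=c['intrinsics']; d=np.array([(u-K[0,2])/K[0,0],-(v-K[1,2])/K[1,1],-1.])
    return c['eye'],Ro.from_euler('xyz',c['orientation'],degrees=True).apply(d)
def plane(c,u,v,z):
    e,d=ray(c,u,v); return e+d*(z-e[2])/d[2]
def tri(c1,p1,c2,p2):
    e1,d1=ray(c1,*p1); e2,d2=ray(c2,*p2); n=np.linalg.lstsq(np.c_[d1,-d2],e2-e1,rcond=None)[0]
    a=e1+d1*n[0]; b=e2+d2*n[1]; return (a+b)/2, np.linalg.norm(a-b)
E
python3 - <<'E'
from h import *
A=load('scene0')['pixels'];B=load('side0')['pixels']
a=cv2.resize(A[135:240,150:260],None,fx=3.6,fy=3.6,interpolation=cv2.INTER_CUBIC)
b=cv2.resize(B[130:235,290:400],None,fx=3.6,fy=3.6,interpolation=cv2.INTER_CUBIC)
cv2.imwrite('pics/crop.png',np.hstack([a,b])[:,:,::-1])
for n,I,(x0,y0,x1,y1) in (('scene',A,(150,135,260,240)),('side',B,(290,130,400,235)),('scene cup',A,(340,185,400,235)),('side cup',B,(230,255,290,300))):
    h=I[y0:y1,x0:x1].max(2); m=(h<50).astype(np.uint8)
    k,l,s,ce=cv2.connectedComponentsWithStats(m)
    for i in range(1,k):
        if s[i,4]>12: print(n,s[i,:4]+[x0,y0,0,0],s[i,4],ce[i].round(1)+[x0,y0])
E
```

```text
scene [188 157  10  11] 88 [192.5 161.9]
scene [217 166   9  12] 97 [221.  171.8]
scene [178 172   8  10] 64 [181.  176.9]
scene [204 182   8  11] 68 [207.7 186.9]
scene [233 192   8  12] 77 [236.5 197.9]
side [342 138   9  11] 80 [345.6 143. ]
side [349 150   7   9] 49 [352.3 153.7]
side [323 156   9  12] 91 [327.  161.4]
side [332 167   7  10] 62 [335.1 171.6]
side [312 187   8  10] 66 [316.  191.3]
scene cup [359 195  34  25] 487 [372.  205.9]
side cup [245 261  27  31] 643 [258.2 275. ]
```

View pics/crop.png

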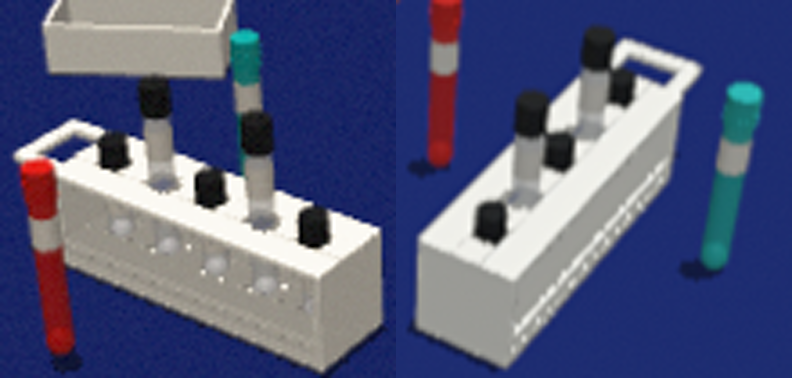

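Long black-capped candidates: scene (192,162)/side (346,143), in hole 2 from the loop, and scene (221,172)/side (327,161), in hole 4. The loop is at scene (165,178)/side (362,148), so the first is the one in hole 2. The crop confirms it. The red and turquoise tubes are look-alikes standing outside the rack.

Run:
```python
from h import *
np.set_printoptions(precision=4,suppress=True)
a=load('scene0');b=load('side0')
P={'s1':((181.5,176.9),(352.6,153.7)),'L2':((192.5,161.9),(345.6,143)),'s3':((207.7,186.9),(335.1,171.6)),'L4':((221,171.8),(327,161.4)),'s5':((236.5,197.9),(316,191.3))}
Q={}
for k,(p,q) in P.items():
    Q[k],e=tri(a,p,b,q); print(k,Q[k],e)
d=Q['s1']-Q['s5']; print('rack yaw of +y',np.degrees(np.arctan2(d[1],d[0])),np.linalg.norm(d[:2]),'exp .152')
# rim of cup: top ellipse mask
for n,c,(x0,y0,x1,y1) in (('scene',a,(340,185,400,235)),('side',b,(230,255,290,300))):
    m=(c['pixels'][y0:y1,x0:x1].max(2)<50)
    for i,row in enumerate(m):
        x=np.flatnonzero(row)
        if len(x): print(n,i+y0,x.min()+x0,x.max()+x0,len(x))
# lookalikes
for n,c in (('scene',a),('side',b)):
    h=cv2.cvtColor(c['pixels'],cv2.COLOR_RGB2HSV)
    for nm,m in (('red',((h[...,0]<6)|(h[...,0]>174))&(h[...,1]>180)&(h[...,2]>100)),('turq',(abs(h[...,0].astype(int)-88)<8)&(h[...,1]>120)&(h[...,2]>80))):
        k,l,s,ce=cv2.connectedComponentsWithStats(m.astype(np.uint8))
        for i in range(1,k):
            if s[i,4]>25: print(n,nm,s[i],ce[i].round(1))
```

```text
s1 [ 0.5222 -0.2466  0.0751] 0.00019789129312633652
L2 [ 0.5294 -0.2085  0.124 ] 0.0008835891056540069
s3 [ 0.5341 -0.1721  0.0749] 0.001569376104502135
L4 [ 0.5405 -0.133   0.1242] 0.0015313491570422748
s5 [ 0.5456 -0.0964  0.0748] 0.00155066649367243
rack yaw of +y -98.84775004650767 0.1521011963738187 exp .152
scene 195 364 373 10
scene 196 362 376 15
scene 197 361 378 18
scene 198 360 380 21
scene 199 360 381 22
scene 200 359 381 23
scene 201 360 382 23
scene 202 360 386 26
scene 203 360 389 30
scene 204 361 392 32
scene 205 361 392 32
scene 206 361 392 32
scene 207 361 392 28
scene 208 362 392 21
scene 209 362 378 17
scene 210 362 377 16
scene 211 363 377 15
scene 212 362 376 15
scene 213 362 376 15
scene 214 362 376 15
scene 215 362 376 15
scene 216 363 376 14
scene 217 363 375 13
scene 218 364 374 11
scene 219 366 373 8
side 261 256 264 9
side 262 252 265 14
side 263 250 267 18
side 264 248 268 21
side 265 247 269 23
side 266 246 270 25
side 267 246 270 25
side 268 245 271 27
side 269 245 271 27
side 270 245 271 27
side 271 245 271 27
side 272 245 271 27
side 273 245 271 27
side 274 245 271 27
side 275 245 271 27
side 276 246 270 25
side 277 247 270 24
side 278 247 269 23
side 279 247 268 22
side 280 248 268 21
side 281 248 268 21
side 282 249 267 19
side 283 249 267 19
side 284 250 267 18
side 285 250 267 18
side 286 250 267 18
side 287 251 266 16
side 288 251 266 16
side 289 253 265 13
side 290 254 264 11
side 291 255 262 8
scene red [156 180   9  16 122] [160.3 187.1]
scene red [160 205  10  28 188] [164.8 218.5]
scene turq [214 143   8  16 109] [217.8 150.2]
side red [300 127   8  14  99] [303.5 133.3]
side red [299 151   7  25 136] [302.3 162.7]
side turq [381 153  11  17 143] [385.6 160.6]
side turq [375 178  11  27 181] [379.8 190.8]
```

```bash
cat >> h.py <<'E'
def proj(c,P):
    q=Ro.from_euler('xyz',c['orientation'],degrees=True).inv().apply(np.atleast_2d(P)-c['eye']); K=c['intrinsics']
    return np.c_[K[0,2]-K[0,0]*q[:,0]/q[:,2],K[1,2]+K[1,1]*q[:,1]/q[:,2]]
def totool(dw,yaw):  # world shift -> tool shift, tool down
    return Ro.from_euler('xyz',[180,0,yaw],degrees=True).inv().apply(dw)
E
python3 - <<'E'
from h import *
from scipy.optimize import least_squares
np.set_printoptions(precision=4,suppress=True)
a=load('scene0');b=load('side0')
t=np.linspace(0,2*np.pi,90)
# rim extents (left,right,top edges) in both views -> centre and radius of the horizontal circle at z=.134
obs=[(a,359,382,195),(b,245,272,261)]
def f(p,use=obs):
    o=[]
    for c,l,rr,tp in use:
        q=proj(c,np.c_[p[0]+p[2]*np.cos(t),p[1]+p[2]*np.sin(t),np.full(90,.134)])
        o+=[q[:,0].min()-l,q[:,0].max()-rr,q[:,1].min()-tp]
    return o
s=least_squares(f,[.6,.15,.02]); print('cup',s.x,'res px',s.fun)
for o in obs: s1=least_squares(lambda p:f(p,[o]),[.6,.15,.02]); print(s1.x)
print('red top',tri(a,(160.3,187.1),b,(303.5,133.3)),'turq',tri(a,(217.8,150.2),b,(385.6,160.6)))
for n,u in (('vial',(291,191)),('vial',(323,199)),('vial',(247,269)),('marker',(217,303))): print(n,plane(a,*u,.02))
st=sensors.get_state(); p=st['tcp_pos'];yaw=st['eef_rot'][2]
tgt=np.array([.5294,-.2085,.25]); print('tool shift',totool(tgt-p,yaw),'half',totool((tgt-p)/2,yaw), 'spin',np.radians(yaw+98.85))
E
```

```text
cup [0.5286 0.1748 0.0197] res px [ 0.9813 -0.0608  0.2493 -0.0028  0.2081 -0.9936]
[0.529  0.1741 0.0207]
[0.5279 0.1765 0.0195]
red top (array([ 0.6275, -0.2209,  0.1127]), np.float64(0.0003332204547278834)) turq (array([ 0.442 , -0.1998,  0.1131]), np.float64(0.001118635665110553))
vial [ 0.3889 -0.0434  0.02  ]
vial [0.3889 0.035  0.02  ]
vial [ 0.6765 -0.0044  0.02  ]
marker [ 0.7775 -0.0084  0.02  ]
tool shift [ 0.5688  0.6594 -0.0053] half [ 0.2844  0.3297 -0.0026] spin 1.3233610420823665
```

drive_tool(rows=[{"x": 0.035, "y": 0.04, "z": 0, "spin": 0.1, "fingers": 0.1}, {"x": 0.07, "y": 0.08, "z": 0, "spin": 0.25, "fingers": 0.1}, {"x": 0.105, "y": 0.12, "z": 0, "spin": 0.4, "fingers": 0.1}, {"x": 0.14, "y": 0.16, "z": 0, "spin": 0.5, "fingers": 0.1}, {"x": 0.175, "y": 0.2, "z": 0, "spin": 0.6, "fingers": 0.1}, {"x": 0.21, "y": 0.24, "z": 0, "spin": 0.7, "fingers": 0.1}, {"x": 0.245, "y": 0.28, "z": 0, "spin": 0.8, "fingers": 0.1}, {"x": 0.28, "y": 0.325, "z": 0, "spin": 0.85, "fingers": 0.1}, {"x": 0.315, "y": 0.365, "z": 0, "spin": 0.9, "fingers": 0.1}, {"x": 0.35, "y": 0.405, "z": 0, "spin": 1.0, "fingers": 0.1}])

```text
time_s: 1.35
tcp_pos: [0.4278, 0.1099, 0.2457]
eef_rot: [-180.0, 0.0, -80.4]
contact_force: [1.6, 0.8, 0.2]
gripper_width: 0.048
gripper_force: 0.0
```

Run:
```python
from h import *
st=sensors.get_state(); print(st['tcp_pos'],st['eef_rot'],st['time_s'],st['gripper_width'],st['joints'])
tgt=np.array([.5294,-.2085,.25]);yaw=st['eef_rot'][2]
print(totool(tgt-st['tcp_pos'],yaw),np.radians(yaw+98.85))
```

```text
[0.42775002 0.10988206 0.24565876] [-1.79981184e+02  1.54069101e-02 -8.04388529e+01] 1.35 0.047959055290766876 [ 4.01437905e+01 -2.17145383e+00 -2.70801354e+01 -4.07003486e-03
 -6.50672815e+01 -3.05809310e+01]
[ 0.33084345 -0.04735466 -0.00434124] 0.32133513551384124
```

drive_tool(rows=[{"x": 0.05, "y": -0.007, "z": 0, "spin": 0.06}, {"x": 0.1, "y": -0.014, "z": 0, "spin": 0.12}, {"x": 0.15, "y": -0.021, "z": 0, "spin": 0.18}, {"x": 0.2, "y": -0.028, "z": 0, "spin": 0.24}, {"x": 0.25, "y": -0.036, "z": 0, "spin": 0.28}, {"x": 0.3, "y": -0.043, "z": 0, "spin": 0.32}, {"x": 0.32, "y": -0.046, "z": 0, "spin": 0.32}, {"x": 0.33, "y": -0.047, "z": 0, "spin": 0.32}, {"x": 0.33, "y": -0.047, "z": 0, "spin": 0.32}])

```text
invalid input
```

Run:
```python
from h import *
np.set_printoptions(precision=4,suppress=True)
st=sensors.get_state(); c=snap('wrist','w1'); c['st']=st; np.save('pics/w1.npy',c,allow_pickle=True)
print(st['tcp_pos'],st['eef_rot'],st['gripper_width'],st['joints']); print({k:v for k,v in c.items() if k not in('pixels','st')})
```

```text
[0.4278 0.1099 0.2457] [-179.9812    0.0154  -80.4389] 0.047959055290766876 [ 40.1438  -2.1715 -27.0801  -0.0041 -65.0673 -30.5809]
{'intrinsics': array([[325.1923,   0.    , 280.3093],
       [  0.    , 325.1923, 208.8355],
       [  0.    ,   0.    ,   1.    ]]), 'T_tool_cam': array([[ 0.    ,  0.97  ,  0.243 ,  0.0666],
       [ 1.    , -0.0004,  0.0013, -0.0001],
       [ 0.0014,  0.243 , -0.97  , -0.1383],
       [ 0.    ,  0.    ,  0.    ,  1.    ]])}
```

View pics/w1.png

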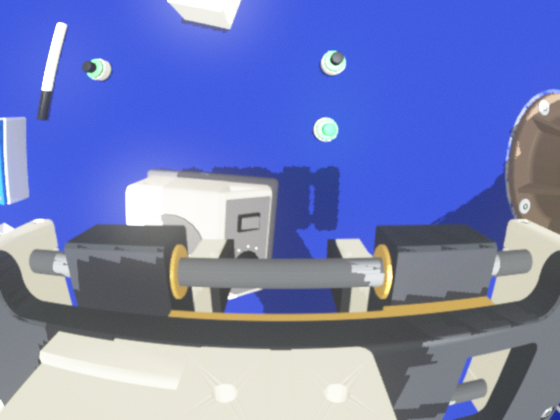

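The move was refused, probably because the rows gave no finger value. The wrist view shows two vials at (333,62) and (326,130), the mixer at (200,210) partly behind the gripper, and the rack's end at (205,10).

drive_tool(rows=[{"x": 0.05, "y": -0.007, "z": 0, "spin": 0.06, "fingers": 0.1}, {"x": 0.1, "y": -0.014, "z": 0, "spin": 0.12, "fingers": 0.1}, {"x": 0.15, "y": -0.021, "z": 0, "spin": 0.18, "fingers": 0.1}, {"x": 0.2, "y": -0.028, "z": 0, "spin": 0.24, "fingers": 0.1}, {"x": 0.25, "y": -0.036, "z": 0, "spin": 0.28, "fingers": 0.1}, {"x": 0.3, "y": -0.043, "z": 0, "spin": 0.32, "fingers": 0.1}, {"x": 0.32, "y": -0.046, "z": 0, "spin": 0.32, "fingers": 0.1}, {"x": 0.33, "y": -0.047, "z": 0, "spin": 0.32, "fingers": 0.1}, {"x": 0.33, "y": -0.047, "z": 0, "spin": 0.32, "fingers": 0.1}])

```text
time_s: 2.52
tcp_pos: [0.5294, -0.2055, 0.2454]
eef_rot: [180.0, 0.0, -98.7]
contact_force: [0.4, 0.3, -0.2]
gripper_width: 0.0483
gripper_force: 0.0
```

Run:
```python
from h import *
np.set_printoptions(precision=4,suppress=True)
st=sensors.get_state(); c=snap('wrist','w2'); c['st']=st; np.save('pics/w2.npy',c,allow_pickle=True)
print(st['tcp_pos'],st['eef_rot'],st['gripper_width'],st['joints'])
```

```text
[ 0.5294 -0.2055  0.2454] [179.9756   0.0081 -98.6533] 0.048313785463847986 [ -1.4825  10.5313 -13.0963  -0.0121 -66.3956  -7.1659]
```

View pics/w2.png

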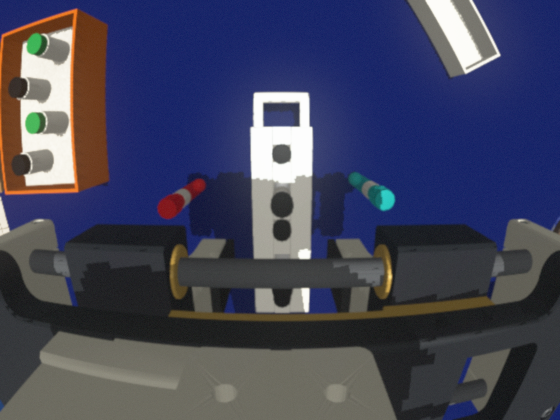

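The wrist view shows the loop at (281,105), the hole 1 blank at (282,154) and the target long cap at (282,204). Next come the hole 3 blank at (282,230) and the other long tube at (283,295), behind the gripper bar. I'll measure the target with the fisheye rays.

```bash
cat >> h.py <<'E'
def wray(c,u,v,z):
    K=c['intrinsics']; x,y=(u-K[0,2]),(v-K[1,2]); rr=np.hypot(x,y); th=rr/K[0,0]
    d=np.array([np.sin(th)*x/rr,-np.sin(th)*y/rr,-np.cos(th)]); T=c['T_tool_cam']; st=c['st']
    R=Ro.from_euler('xyz',st['eef_rot'],degrees=True); o=R.apply(T[:3,3])+st['tcp_pos']; d=R.apply(T[:3,:3]@d)
    return o+d*(z-o[2])/d[2]
E
python3 - <<'E'
from h import *
np.set_printoptions(precision=4,suppress=True)
c=load('w2'); I=c['pixels'][90:250,250:315]; m=(I.max(2)<70).astype(np.uint8)
k,l,s,ce=cv2.connectedComponentsWithStats(m)
for i in range(1,k):
    if s[i,4]>60: print(s[i]+[250,90,0,0,0],ce[i]+[250,90])
for n,u,z in (('s1',(282,154),.083),('L2',(282,204),.133),('s3',(282,230),.083),('L4',(283,295),.133)): print(n,wray(c,*u,z))
E
```

```text
[272 192  21  25 411] [281.5328 204.3966]
[250 208   2  42  66] [250.3636 231.7576]
[273 220  18  21 290] [281.4172 229.5621]
s1 [ 0.5223 -0.2481  0.083 ]
L2 [ 0.5278 -0.2128  0.133 ]
s3 [ 0.5332 -0.1756  0.083 ]
L4 [ 0.5391 -0.1321  0.133 ]
```

drive_tool(rows=[{"x": 0.002, "y": 0, "z": 0.02, "spin": 0, "fingers": 0.1}, {"x": 0.0035, "y": 0, "z": 0.045, "spin": 0, "fingers": 0.1}, {"x": 0.0035, "y": 0, "z": 0.07, "spin": 0, "fingers": 0.1}, {"x": 0.0035, "y": 0, "z": 0.09, "spin": 0, "fingers": 0.1}, {"x": 0.0035, "y": 0, "z": 0.105, "spin": 0, "fingers": 0.1}, {"x": 0.0035, "y": 0, "z": 0.117, "spin": 0, "fingers": 0.1}, {"x": 0.0035, "y": 0, "z": 0.125, "spin": 0, "fingers": 0.1}, {"x": 0.0035, "y": 0, "z": 0.125, "spin": 0, "fingers": 0.1}, {"x": 0.0035, "y": 0, "z": 0.125, "spin": 0, "fingers": 0.1}])

```text
time_s: 3.7
tcp_pos: [0.5294, -0.2094, 0.121]
eef_rot: [-180.0, -0.0, -98.6]
contact_force: [-1.4, -0.2, 0.4]
gripper_width: 0.0481
gripper_force: 0.0
```

Run:
```python
from h import *
np.set_printoptions(precision=4,suppress=True)
st=sensors.get_state(); print(st['contact_force'],st['tcp_pos'],st['eef_rot'])
a=snap('scene','s3');b=snap('side','d3')
a=cv2.resize(a['pixels'][110:215,140:250],None,fx=3.6,fy=3.6);b=cv2.resize(b['pixels'][100:205,290:400],None,fx=3.6,fy=3.6)
cv2.imwrite('pics/c3.png',np.hstack([a,b])[:,:,::-1])
```

```text
[-1.3761 -0.2103  0.4348] [ 0.5294 -0.2094  0.121 ] [-179.9568   -0.0041  -98.6485]
```

View pics/c3.png

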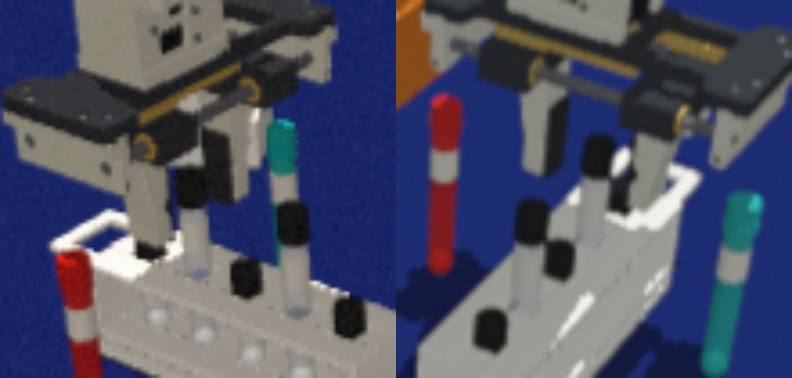

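The fingers straddle the target cap, at crop (192,188) in the left half and (597,155) in the right. Both neighbours are clear. Closing now.

drive_tool(rows=[{"x": 0, "y": 0, "z": 0, "spin": 0, "fingers": -1}, {"x": 0, "y": 0, "z": 0, "spin": 0, "fingers": -1}, {"x": 0, "y": 0, "z": 0, "spin": 0, "fingers": -1}, {"x": 0, "y": 0, "z": 0, "spin": 0, "fingers": -1}, {"x": 0, "y": 0, "z": 0, "spin": 0, "fingers": -1}, {"x": 0, "y": 0, "z": 0, "spin": 0, "fingers": -1}, {"x": 0, "y": 0, "z": 0, "spin": 0, "fingers": -1}, {"x": 0, "y": 0, "z": 0, "spin": 0, "fingers": -1}], newtons=25)

```text
time_s: 4.8
tcp_pos: [0.529, -0.2093, 0.1206]
eef_rot: [-180.0, -0.0, -98.7]
contact_force: [-0.7, 0.1, 1.2]
gripper_width: 0.0177
gripper_force: 25.0
```

drive_tool(rows=[{"x": 0, "y": 0, "z": -0.01, "spin": 0, "fingers": -1}, {"x": 0, "y": 0, "z": -0.025, "spin": 0, "fingers": -1}, {"x": 0, "y": 0, "z": -0.045, "spin": 0, "fingers": -1}, {"x": 0, "y": 0, "z": -0.065, "spin": 0, "fingers": -1}, {"x": 0, "y": 0, "z": -0.085, "spin": 0, "fingers": -1}, {"x": 0, "y": 0, "z": -0.105, "spin": 0, "fingers": -1}, {"x": 0, "y": 0, "z": -0.125, "spin": 0, "fingers": -1}, {"x": 0, "y": 0, "z": -0.14, "spin": 0, "fingers": -1}, {"x": 0, "y": 0, "z": -0.15, "spin": 0, "fingers": -1}, {"x": 0, "y": 0, "z": -0.15, "spin": 0, "fingers": -1}])

```text
time_s: 6.05
tcp_pos: [0.5293, -0.2093, 0.2713]
eef_rot: [-179.9, 0.0, -98.6]
contact_force: [0.1, 0.7, 0.6]
gripper_width: 0.0179
gripper_force: 25.0
```

Run:
```python
from h import *
np.set_printoptions(precision=4,suppress=True)
st=sensors.get_state(); print(st['tcp_pos'],st['eef_rot'],st['contact_force'],st['joints'])
a=snap('scene','s4');b=snap('side','d4')
# hover over the cup, keep yaw such that j6 stays modest
yaw=st['eef_rot'][2]; t=np.array([.5286,.175,st['tcp_pos'][2]]); print(totool(t-st['tcp_pos'],yaw))
print(proj(a,st['tcp_pos']),proj(b,st['tcp_pos']))
A=cv2.resize(a['pixels'][85:235,130:260],None,fx=3,fy=3);B=cv2.resize(b['pixels'][50:200,290:420],None,fx=3,fy=3)
cv2.imwrite('pics/c4.png',np.hstack([A,B])[:,:,::-1])
```

```text
[ 0.5293 -0.2093  0.2713] [-179.9303    0.0059  -98.6495] [0.1486 0.6614 0.5909] [ -1.8789   9.6512 -10.7446   0.0026 -69.5343  -6.7715]
[-0.3798  0.0584  0.    ]
[[186.0138  94.6812]] [[353.6138  74.8006]]
```

View pics/c4.png

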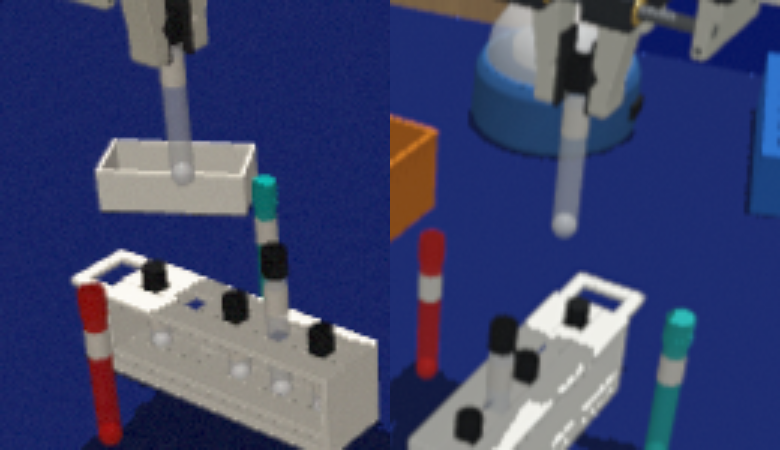

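The right tube is lifted. In the crop it hangs upright with its round end at (182,172) on the left and (563,224) on the right. Hole 2 is empty and everything else is in place. Carrying it to the mixer.

drive_tool(rows=[{"x": -0.02, "y": 0.003, "z": 0, "spin": 0, "fingers": -1}, {"x": -0.06, "y": 0.009, "z": 0, "spin": 0, "fingers": -1}, {"x": -0.105, "y": 0.016, "z": 0, "spin": 0, "fingers": -1}, {"x": -0.15, "y": 0.023, "z": 0, "spin": 0, "fingers": -1}, {"x": -0.2, "y": 0.031, "z": 0, "spin": 0, "fingers": -1}, {"x": -0.25, "y": 0.038, "z": 0, "spin": 0, "fingers": -1}, {"x": -0.295, "y": 0.045, "z": 0, "spin": 0, "fingers": -1}, {"x": -0.335, "y": 0.052, "z": 0, "spin": 0, "fingers": -1}, {"x": -0.365, "y": 0.056, "z": 0, "spin": 0, "fingers": -1}, {"x": -0.38, "y": 0.058, "z": 0, "spin": 0, "fingers": -1}])

```text
time_s: 7.4
tcp_pos: [0.5285, 0.1765, 0.2696]
eef_rot: [179.9, -0.1, -98.6]
contact_force: [0.4, -1.7, -0.1]
gripper_width: 0.0176
gripper_force: 25.0
```

drive_tool(rows=[{"x": 0, "y": 0, "z": 0, "spin": 0, "fingers": -1}, {"x": 0, "y": 0, "z": 0, "spin": 0, "fingers": -1}, {"x": 0, "y": 0, "z": 0, "spin": 0, "fingers": -1}])

```text
time_s: 7.78
tcp_pos: [0.5289, 0.1742, 0.2706]
eef_rot: [180.0, -0.0, -98.7]
contact_force: [0.7, -0.2, -0.2]
gripper_width: 0.0175
gripper_force: 25.0
```

Run:
```python
from h import *
np.set_printoptions(precision=4,suppress=True)
st=sensors.get_state(); print(st['tcp_pos'],st['eef_rot'],st['contact_force'],st['joints'])
a=snap('scene','s5');b=snap('side','d5')
A=cv2.resize(a['pixels'][115:235,330:420],None,fx=4,fy=4,interpolation=cv2.INTER_CUBIC);B=cv2.resize(b['pixels'][190:310,213:303],None,fx=4,fy=4,interpolation=cv2.INTER_CUBIC)
cv2.imwrite('pics/c5.png',np.hstack([A,B])[:,:,::-1])
```

```text
[0.5289 0.1742 0.2706] [179.9988  -0.0035 -98.7101] [ 0.7127 -0.2285 -0.2229] [ 38.3853   8.5258 -12.2073   0.0016 -69.2702 -47.096 ]
```

View pics/c5.png

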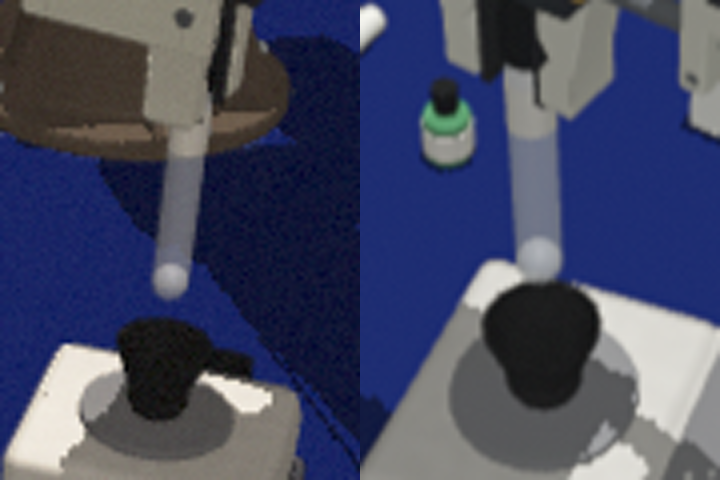

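The tube hangs over the mixer with its round end at crop (170,280) on the left and (539,259) on the right. The cup rim spans x 118–213 on the left and 482–600 on the right. Next I measure both and compare.

Run:
```python
from h import *
from scipy.optimize import least_squares
np.set_printoptions(precision=4,suppress=True)
a=load('s5');b=load('d5'); tcp=np.array([.5289,.1742,.2706])
t=np.linspace(0,2*np.pi,180)
obs=[(a,359.1,382.9,193.9),(b,243.1,272.6,259.6)]
def f(p,use):
    o=[]
    for c,l,rr,tp in use:
        q=proj(c,np.c_[p[0]+p[2]*np.cos(t),p[1]+p[2]*np.sin(t),np.full(180,.134)])
        o+=[q[:,0].min()-l,q[:,0].max()-rr,q[:,1].min()-tp]
    return o
for u in (obs,obs[:1],obs[1:]): s=least_squares(f,[.53,.175,.02],args=(u,)); print('cup',s.x,s.fun)
print('ball',tri(a,(372.1,184.6),b,(257.4,254.4)),'exp z',.2706-.1206+.008+.008)
# tilt: predicted axis points if vertical under TCP, vs image
for c in (a,b): print(proj(c,[tcp+[0,0,-.03],tcp+[0,0,-.06],tcp+[0,0,-.1046]]))
# measured tube centre columns from rows
for n,c,rows,x0,x1 in (('scene',a,range(150,190,6),358,392),('side',b,range(225,260,6),240,275)):
    g=c['pixels'].astype(float).mean(2)
    for v in rows:
        row=g[v,x0:x1]; th=(row.min()+row.max())/2; x=np.flatnonzero(row>th)+x0; print(n,v,x.min(),x.max(),(x.min()+x.max())/2)
```

```text
cup [0.5291 0.1754 0.0214] [ 0.1146  0.2157  1.0635  0.1891  0.2952 -0.3438]
cup [0.5256 0.174  0.0214] [0. 0. 0.]
cup [0.5292 0.1761 0.0214] [-0.  0.  0.]
ball (array([0.5292, 0.1741, 0.168 ]), np.float64(0.001917436394371289)) exp z 0.16600000000000004
[[377.2153 148.2568]
 [375.2474 163.7975]
 [372.4522 185.8723]]
[[256.2331 215.8568]
 [256.9559 232.2926]
 [257.9487 254.8688]]
scene 150 372 381 376.5
scene 156 372 380 376.0
scene 162 371 379 375.0
scene 168 370 378 374.0
scene 174 369 378 373.5
scene 180 369 377 373.0
scene 186 369 376 372.5
side 225 240 261 250.5
side 231 251 262 256.5
side 237 251 262 256.5
side 243 251 262 256.5
side 249 252 262 257.0
side 255 245 262 253.5
```

Cup centre and tube axis agree to about 1 mm in both views, and the tube is vertical. I'll shift 1 mm and go down to just above the floor.

drive_tool(rows=[{"x": -0.001, "y": 0, "z": 0.004, "spin": 0, "fingers": -1}, {"x": -0.001, "y": 0, "z": 0.01, "spin": 0, "fingers": -1}, {"x": -0.001, "y": 0, "z": 0.016, "spin": 0, "fingers": -1}, {"x": -0.001, "y": 0, "z": 0.022, "spin": 0, "fingers": -1}, {"x": -0.001, "y": 0, "z": 0.028, "spin": 0, "fingers": -1}, {"x": -0.001, "y": 0, "z": 0.032, "spin": 0, "fingers": -1}, {"x": -0.001, "y": 0, "z": 0.036, "spin": 0, "fingers": -1}, {"x": -0.001, "y": 0, "z": 0.036, "spin": 0, "fingers": -1}, {"x": -0.001, "y": 0, "z": 0.036, "spin": 0, "fingers": -1}, {"x": -0.001, "y": 0, "z": 0.036, "spin": 0, "fingers": -1}])

```text
time_s: 9.12
tcp_pos: [0.5291, 0.1762, 0.2348]
eef_rot: [-180.0, 0.0, -98.6]
contact_force: [-0.1, -0.6, 0.8]
gripper_width: 0.0174
gripper_force: 25.0
```

drive_tool(rows=[{"x": 0, "y": 0, "z": 0.001, "spin": 0, "fingers": -1}, {"x": 0, "y": 0, "z": 0.002, "spin": 0, "fingers": -1}, {"x": 0, "y": 0, "z": 0.002, "spin": 0, "fingers": -1}, {"x": 0, "y": 0, "z": 0.002, "spin": 0, "fingers": -1}])

```text
time_s: 9.62
tcp_pos: [0.529, 0.1761, 0.2326]
eef_rot: [180.0, -0.0, -98.7]
contact_force: [0.7, -0.5, 0.2]
gripper_width: 0.0177
gripper_force: 25.0
```

drive_tool(rows=[{"x": 0, "y": 0, "z": 0.001, "spin": 0, "fingers": -1}, {"x": 0, "y": 0, "z": 0.002, "spin": 0, "fingers": -1}, {"x": 0, "y": 0, "z": 0.002, "spin": 0, "fingers": -1}, {"x": 0, "y": 0, "z": 0.002, "spin": 0, "fingers": -1}])

```text
time_s: 10.12
tcp_pos: [0.529, 0.1761, 0.2306]
eef_rot: [-180.0, 0.0, -98.7]
contact_force: [0.4, 0.2, -0.0]
gripper_width: 0.0179
gripper_force: 25.0
```

drive_tool(rows=[{"x": 0, "y": 0, "z": 0.001, "spin": 0, "fingers": -1}, {"x": 0, "y": 0, "z": 0.0015, "spin": 0, "fingers": -1}, {"x": 0, "y": 0, "z": 0.0015, "spin": 0, "fingers": -1}, {"x": 0, "y": 0, "z": 0.0015, "spin": 0, "fingers": -1}])

```text
time_s: 10.62
tcp_pos: [0.5291, 0.1762, 0.2292]
eef_rot: [-180.0, 0.0, -98.7]
contact_force: [-0.7, -0.0, 2.2]
gripper_width: 0.0177
gripper_force: 25.0
```

drive_tool(rows=[{"x": 0, "y": 0, "z": 0.001, "spin": 0, "fingers": -1}, {"x": 0, "y": 0, "z": 0.0015, "spin": 0, "fingers": -1}, {"x": 0, "y": 0, "z": 0.0015, "spin": 0, "fingers": -1}, {"x": 0, "y": 0, "z": 0.0015, "spin": 0, "fingers": -1}])

```text
time_s: 11.12
tcp_pos: [0.5291, 0.1761, 0.2277]
eef_rot: [-180.0, 0.0, -98.6]
contact_force: [0.5, 0.4, 3.5]
gripper_width: 0.0174
gripper_force: 25.0
```

Run:
```python
from h import *
F=[]
for i in range(8): cams.capture('scene'); s=sensors.get_state(); F.append(s['contact_force'])
print(np.mean(F,0),np.std(F,0),s['tcp_pos'])
```

```text
[ 0.08611019 -0.10582183  3.52336627] [0.52637839 0.66220611 0.56963351] [0.52904444 0.17612554 0.22759796]
```

drive_tool(rows=[{"x": 0, "y": 0, "z": 0.001, "spin": 0, "fingers": -1}, {"x": 0, "y": 0, "z": 0.0015, "spin": 0, "fingers": -1}, {"x": 0, "y": 0, "z": 0.0015, "spin": 0, "fingers": -1}, {"x": 0, "y": 0, "z": 0.0015, "spin": 0, "fingers": -1}])

```text
time_s: 12.02
tcp_pos: [0.5291, 0.1761, 0.2262]
eef_rot: [-180.0, 0.0, -98.6]
contact_force: [-0.1, -0.4, 5.5]
gripper_width: 0.0175
gripper_force: 25.0
```

Run:
```python
from h import *
F=[]
for i in range(8): a=cams.capture('scene'); s=sensors.get_state(); F.append(s['contact_force'])
b=cams.capture('side')
print(np.mean(F,0),np.std(F,0),s['tcp_pos'],s['moment'])
A=cv2.resize(a['pixels'][115:235,330:420],None,fx=4,fy=4,interpolation=cv2.INTER_CUBIC);B=cv2.resize(b['pixels'][190:310,213:303],None,fx=4,fy=4,interpolation=cv2.INTER_CUBIC)
cv2.imwrite('pics/c6.png',np.hstack([A,B])[:,:,::-1])
```

```text
[0.05991868 0.18758338 5.23709651] [0.31034973 0.56836946 0.30533474] [0.52906276 0.17613568 0.2261833 ] [ 0.09279899  0.00229227 -0.00790139]
```

View pics/c6.png

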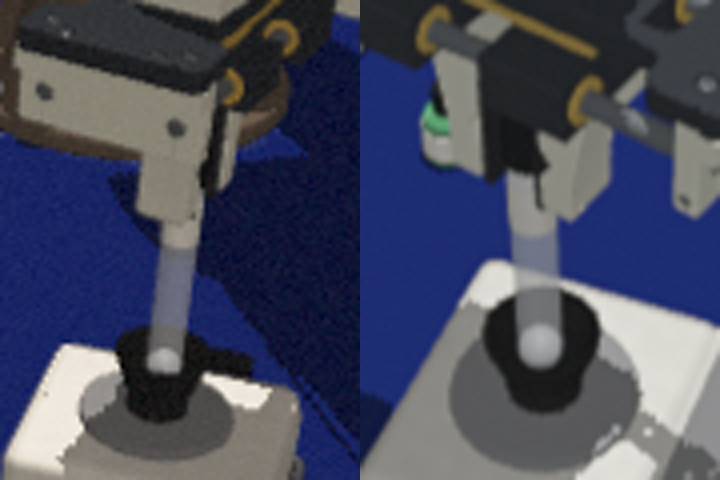

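The tube stands upright in the cup, its end at crop (165,361) on the left and (540,346) on the right, centred on the rim. The cup has visibly sunk and the push is 5.2 N, so I'm handing in.

```bash
python3 -c "
from plant import r
print(r.close_job())"
```

```text
the job is handed in; nothing more can be done
None
```

I handed the job in with the hole 2 long tube, the first one from the loop, held upright and centred in the mixer cup. It presses with about 5.2 N, so by the spring figures the cup is about 3.8 mm down and the touch switch should be on, though I couldn't read the switch and no verdict came back.

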